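# Lay a potted transformer down and push it to the stop rail

## Task

On the bench a black round transformer stands on its foot. Push it over with the fingertips so that it lies flat on the bench with its grey terminal face up, then push it along the bench until its rim rests against the wooden stop rail, and leave it there. Do not grip or lift it, and do not disturb the spool, the tin, the copper ring or the screwdriver.

Things in the scene. Friction and masses are not known exactly. Their poses are not given: they have to be found in the camera images.
- transformer: Black round can, 100 mm across, 50 mm thick, 0.6 to 1.1 kg. Starts on edge like a wheel, 102 mm high, on a flat foot on its rim, 56 mm wide (own y), 50 mm long (own x). Origin: centre of the foot's underside. Own z: from foot through can centre (up at start). Own x: the can's axis, from grey face to plain black face. Its mass is centred in the can. Lying as asked, own x points down, 50 mm high.
- can_center (a point): Centre of the can, 52 mm from the foot's underside along own z; axes as the transformer's. 52 mm above the bench standing, 25 mm lying flat. Lying, the can slides when pushed with about 3 to 8 N; the flat foot then faces the side it was pushed over from.
- face_top (a point): Point on the grey terminal face 82 mm above the foot's underside, midway across; axes as the transformer's. Face: own x = -25 mm, grey, brass centre, white terminal strip low down (50 mm wide, 24 to 36 mm above the foot's underside, 8 mm out). Pushed here along own +x (2 to 4 N) the can tips about the foot's far lower edge and falls by itself past about 26 degrees.
- stop: Light wood stop rail fixed to the bench: 20 mm thick (own x), 260 mm long (own y), 30 mm high. Origin: centre of its underside. Its front, own x = -10 mm, faces the transformer, whose plain face looks at it within about 12 degrees from 170 to 215 mm off (origins, along own x). When the lying can touches the rail, the can's centre is at own x = -60 mm.
- spool: Bystander: spool with orange flanges and a silvery winding, 52 mm in diameter, 40 mm high, loose, on one side of the way to the rail. Origin: centre of its underside.
- tin: Bystander: round tin with a paper label, 54 mm in diameter, 45 mm high, loose, on the other side of the way to the rail. Origin: centre of its underside.
- core: Bystander: copper coloured ring core, 72 mm outside diameter, 32 mm high, lying loose behind the rail. Origin: centre of its underside.
- driver: Bystander: screwdriver about 160 mm long, lying loose behind the rail, its length along own x. Origin: on the bench under about the middle of its length.
Things that resemble listed ones, but are neither listed nor needed, are in the scene too. Several things look just like the transformer: the one meant starts farthest to the robot's left.

How it is judged:
By the outcome, as a careful person would: the job done as asked, in the order asked, and still so for the second after the job is handed in, with the robot touching nothing.
It also fails if it takes over 45 s, if anything falls off the work surface, if the arm or the gripper's body presses on something with over 40 N, if the wrist force passes 120 N, or if a joint passes its speed limit or range.

## Robot

A 7-joint arm with a two-finger parallel gripper is mounted at the origin on the work surface. World frame = base frame: x ahead of the robot, y to its left, z up, the work surface at z = 0. Lengths are in m, angles in rad, forces in N, time in s.
With the tool pointing down it reaches from about 0.4 to 0.875 m from the base axis. Payload 6.5 kg.
Tool frame: the origin (TCP) lies on the centre line of the jaws, within the pads' length; the fingertips stand 8 mm ahead of it and the grasp point (between the pads) lies 11 mm behind it; z points along the fingers, y is the direction in which the jaws open and shut (so a half turn about z gives the same grasp; the last joint's range is limited). The gripper opens to 88 mm and grips with 3 to 60 N. Pads are 18 mm wide; open, the fingers measure 123 mm over their backs; the gripper's body (75 mm by 187 mm) begins 45 mm behind the grasp point.
Start: joints at [-1.173, 0.536, -0.004, 1.538, 0.003, 1.067, -0.071], TCP at [0.291, 0.581, 0.247] pointing down, gripper open.
Joint ranges: [-2.7, 2.7], [-0.37, 2.16], [-1.27, 1.26], [0.24, 2.4], [-1.31, 4.45], [0.19, 1.91], [-2.76, 2.76]. Speed limits (rad/s): [2.39, 2.39, 3.14, 3.14, 3.14, 3.14, 3.14].

## Interface

Orientations are given as a unit quaternion [x, y, z, w].
In Python, from station import state, imaging, ticket gives the robot as it stands.
- The arm moves only by the tool play_rows, never from a script. Its argument "deltas" is a list of rows, each an object of numbers: "claw": the finger opening in m, from 0 to 0.0881; "tx", "ty", "tz": the shift along the tool's x, y, z in m; "wx", "wy", "wz": the turn, a rotation vector about the tool's x, y, z in rad. A call has exactly 10 rows; each row shifts and turns the commanded pose from where the row before left it, along the tool's axes as they then stand; what a row does not reach is not made up. A row lasts 1/10 s, in which the tool goes at most 50 mm and 8.59 degrees, less where a joint would pass 70% of its speed; a pose out of reach is approached as far as the arm can. A call is refused whole if a number of a shift passes 0.05 or a number of a turn 0.15, either way. A call with a gripper value outside its range is refused whole. The fingers move at their own pace and stop on an object; "squeeze" is the grip in N (left out, the last holds). Time passes only in rows, so rows that do not move let the fingers close, or fill a call up. It gives the time, the measured TCP pose, the force and the opening at its end, in the units of the state.
- state(): the state, without advancing time (a new reading comes with each control period).
- imaging.capture(name): name is "side" or "top" or "wrist"; returns the picture (480x640x3 uint8, red, green, blue); there is no depth.
- imaging.get_calibration(name): a dict with "K" (3x3 intrinsics, pixels), "extrinsics" (4x4, takes a point from camera to world coordinates). Camera axes: x right, y down, z forward; pixel columns grow to the right and rows downward; lengths in m; the calibration is good to about 2 mm. A picture is of the moment at which its call begins: read the wrist's pose just before it. get_calibration takes no time and is no camera call; for the wrist camera it gives the pose at the moment of the call.
- ticket.hand_in(): hands the job in, once; it reports no verdict.
The state is a dict: "time_s": time; "q": joint angles; "qd": joint speeds; "effort": joint torques, N m; "position": TCP position; "orientation": TCP orientation; "ft_force": force on the tool from outside, world axes, zero at the start; "moment": the same for the moment, N m; "opening": opening from 0.0 (shut) to 1.0 (fully open).
Only numpy, scipy, OpenCV 4.12 (cv2) and the standard library are available. Lean on these libraries where they do the work, as an engineer would, in place of code of your own. Each camera call takes 0.05 s, during which the arm holds its last target.

## Working session

There is one attempt and no reset: what is moved stays moved. The work goes in short steps, Python scripts to look and compute and a tool call to move; the robot and the scene stay as the last step left them, time stands still between calls to the robot, and variables do not carry over. Pictures are saved under pics/ and viewed, and the job is handed in when it is done.

Besides the shell and the picture viewer there is one more tool, called after "Emit:" by a JSON object that holds its "op" and its "data". play_rows: Moves the arm, as the interface text tells. Its arguments: {"type":"object","properties":{"deltas":{"type":"array","items":{"type":"object","properties":{"claw":{"type":"number"},"tx":{"type":"number"},"ty":{"type":"number"},"tz":{"type":"number"},"wx":{"type":"number"},"wy":{"type":"number"},"wz":{"type":"number"}}}},"squeeze":{"type":"number"}},"required":["deltas"]}

```bash
mkdir -p pics; ls; python3 - <<'E'
from station import state, imaging, ticket
import cv2
s=state(); print({k:s[k] for k in('time_s','position','orientation','ft_force','opening')})
for n in('side','top','wrist'):
    c=imaging.get_calibration(n); print(n,c)
    cv2.imwrite(f'pics/{n}0.png',cv2.cvtColor(imaging.capture(n),cv2.COLOR_RGB2BGR))
E
```

```text
pics
{'time_s': 0.0, 'position': array([0.29055599, 0.58080877, 0.24584876]), 'orientation': array([ 2.29815764e-01,  9.73233793e-01, -8.25939464e-04, -1.25194239e-04]), 'ft_force': array([ 0.29603371, -0.3941365 ,  0.23434789]), 'opening': 0.9961762083053284}
side {'K': array([[618.14003852,   0.        , 319.15115688],
       [  0.        , 618.14003852, 238.05266233],
       [  0.        ,   0.        ,   1.        ]]), 'extrinsics': array([[ 0.84931526, -0.32445814,  0.41640185,  0.15606468],
       [-0.52765579, -0.54508397,  0.65150812, -0.60554475],
       [ 0.01558686, -0.77305264, -0.63415035,  0.68786153],
       [ 0.        ,  0.        ,  0.        ,  1.        ]])}
top {'K': array([[477.56404815,   0.        , 319.42743597],
       [  0.        , 477.56404815, 239.46511993],
       [  0.        ,   0.        ,   1.        ]]), 'extrinsics': array([[-0.02103733, -0.99319347,  0.11456076,  0.46907397],
       [-0.99975057,  0.02175762,  0.00504054,  0.01452416],
       [-0.0074988 , -0.11442615, -0.99340346,  0.77335494],
       [ 0.        ,  0.        ,  0.        ,  1.        ]])}
wrist {'K': array([[353.22610137,   0.        , 318.6317433 ],
       [  0.        , 353.22610137, 241.58309734],
       [  0.        ,   0.        ,   1.        ]]), 'extrinsics': array([[ 0.44618046,  0.85420268,  0.26694716,  0.22085774],
       [ 0.8949421 , -0.42544279, -0.13445099,  0.6162684 ],
       [-0.00127765,  0.29889165, -0.9542862 ,  0.38517356],
       [ 0.        ,  0.        ,  0.        ,  1.        ]])}
```

View pics/side0.png

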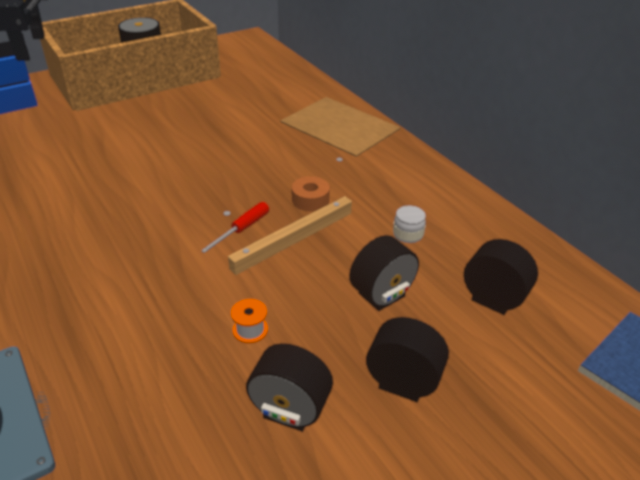

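View pics/top0.png

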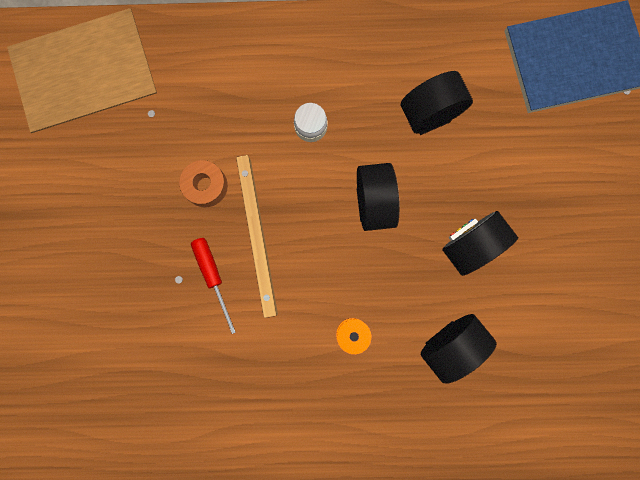

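View pics/wrist0.png

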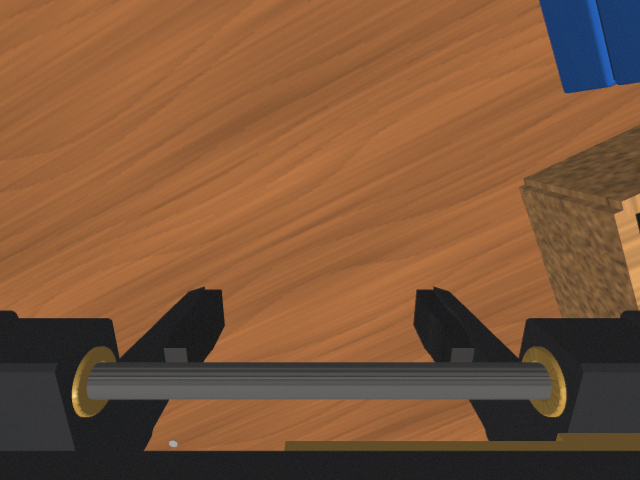

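Candidates that could be taken for the transformer, in top-view pixels: (377,197), (437,102), (480,242) and (458,348). There is also a can lying in the box at side (140,28), which isn't standing on the bench. Robot-left is image-left in the top view, so the one I want is (377,197), seen in the side view at (385,270). It stands about 0.19 m in front of the rail with its plain face towards it. I'll check it in a crop.

```bash
python3 - <<'E'
import cv2
t=cv2.imread('pics/top0.png'); s=cv2.imread('pics/side0.png')
cv2.imwrite('pics/topc.png',cv2.resize(t[90:360,225:425],None,fx=2.2,fy=2.2,interpolation=cv2.INTER_CUBIC)) 
cv2.imwrite('pics/sidec.png',cv2.resize(s[190:350,220:440],None,fx=3.6,fy=3.6,interpolation=cv2.INTER_CUBIC))
E
```

```text
(no output)
```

View pics/topc.png

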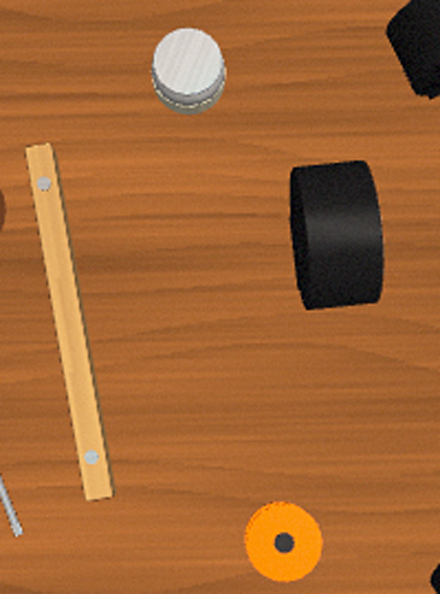

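View pics/sidec.png

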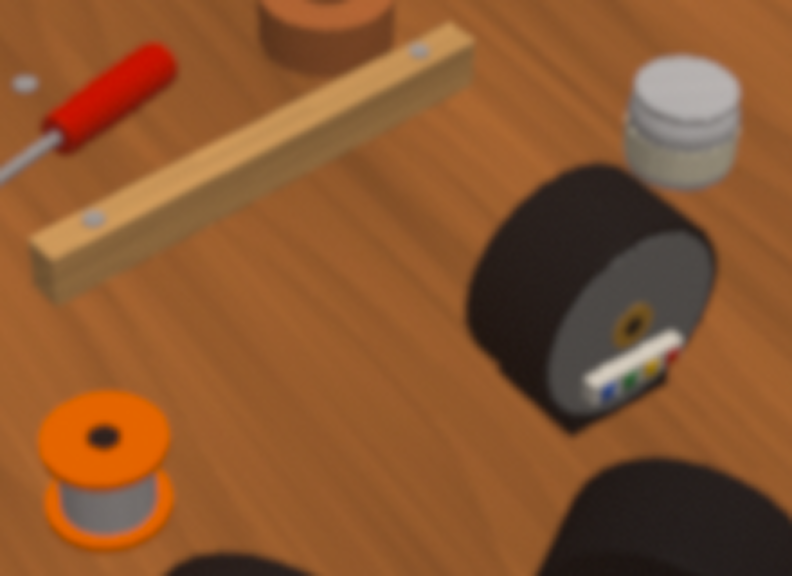

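```bash
cat > h.py <<'E'
import numpy as np, cv2
from station import state, imaging, ticket
def cal(n): c=imaging.get_calibration(n); return c['K'],c['extrinsics']
def ray(n,uv,z):
    K,E=cal(n); uv=np.atleast_2d(uv).astype(float)
    d=np.c_[uv,np.ones(len(uv))]@np.linalg.inv(K).T@E[:3,:3].T
    o=E[:3,3]; return o+d*((z-o[2])/d[:,2])[:,None]
def proj(n,P):
    K,E=cal(n); p=(np.atleast_2d(P)-E[:3,3])@E[:3,:3]; p=p@K.T; return p[:,:2]/p[:,2:]
def save(n,name,crop=None,f=1):
    im=cv2.cvtColor(imaging.capture(n),cv2.COLOR_RGB2BGR)
    cv2.imwrite(f'pics/full_{name}.png',im)
    if crop: x0,x1,y0,y1=crop; im=im[y0:y1,x0:x1]
    cv2.imwrite(f'pics/{name}.png',cv2.resize(im,None,fx=f,fy=f,interpolation=cv2.INTER_CUBIC)); 
E
python3 - <<'E'
from h import *
from scipy.optimize import minimize
c=np.array([[25,147],[50,144],[111,496],[87,500]])/2.2+[225,90]
R=ray('top',c,.03); print('rail',R.round(4))
print('sides',[np.linalg.norm(R[i]-R[(i+1)%4]).round(4) for i in range(4)])
cs=np.array([[35,243],[55,262],[474,40],[452,25]])/3.6+[220,190]
print('rail side',ray('side',cs,.03).round(4))
m=R.mean(0); ax=(R[0]+R[1]-R[2]-R[3]); ax/=np.linalg.norm(ax); print('rail c',m,'long',ax)
im=cv2.imread('pics/top0.png'); mask=(im.max(2)<62).astype(np.uint8); mask[:, :345]=0; mask[:,410:]=0; mask[:150]=0; mask[245:]=0
print(mask.sum())
t=np.linspace(0,2*np.pi,90)
can=np.concatenate([np.c_[np.full(90,s),.05*np.cos(t),.052+.05*np.sin(t)] for s in(-.025,.025)]+[np.array([[a,b,0] for a in(-.025,.025) for b in(-.028,.028)])])
def hull(p,n='top'):
    x,y,a=p; Rz=np.array([[np.cos(a),-np.sin(a),0],[np.sin(a),np.cos(a),0],[0,0,1]])
    return proj(n,can@Rz.T+[x,y,0])
S=8
def cost(p):
    h=cv2.convexHull((hull(p)).astype(np.float32))
    mm=np.zeros((150*4,120*4),np.uint8)
    cv2.fillConvexPoly(mm,((h-[330,130]+.5)*4-.5).round().astype(int),1)
    M=cv2.resize(mask[130:280,330:450],None,fx=4,fy=4,interpolation=cv2.INTER_NEAREST)
    return (mm!=M).sum()/16
best=None
c0=ray('top',[[380,197]],.08)[0]
for a0 in(1.3,1.5,1.7,1.9):
    r=minimize(cost,[c0[0],c0[1],a0],method='Nelder-Mead',options=dict(initial_simplex=[[c0[0],c0[1],a0],[c0[0]+.01,c0[1],a0],[c0[0],c0[1]+.01,a0],[c0[0],c0[1],a0+.15]]))
    print(r.x.round(4),r.fun)
    if best is None or r.fun<best.fun: best=r
x,y,a=best.x
P=np.array([x,y,0])+np.array([[-.025*np.cos(a),-.025*np.sin(a),.052]])
print('brass proj',proj('side',P),'seen',np.array([632,325])/3.6+[220,190])
s=cv2.imread('pics/side0.png'); h=cv2.convexHull(hull(best.x,'side').astype(np.float32)); cv2.polylines(s,[h.round().astype(int)],True,(0,255,0))
cv2.imwrite('pics/fit.png',cv2.resize(s[190:350,220:440],None,fx=3.6,fy=3.6))
for n,u,z in(('spool',(353.5,336),.04),('tin',(310.5,118),.045)): print(n,ray('top',u,z))
# others
for u in((437,102),(480,242),(458,348)): print(ray('top',u,.09))
E
```

```text
rail [[0.6909 0.1484 0.03  ]
 [0.6927 0.1302 0.03  ]
 [0.4385 0.0885 0.03  ]
 [0.4361 0.1053 0.03  ]]
sides [np.float64(0.0183), np.float64(0.2576), np.float64(0.017), np.float64(0.2584)]
rail side [[0.4382 0.1021 0.03  ]
 [0.4402 0.086  0.03  ]
 [0.6944 0.1298 0.03  ]
 [0.6921 0.1463 0.03  ]]
rail c [0.56454861 0.11810795 0.03      ] long [0.98636632 0.16456453 0.        ]
2370
[ 0.6168 -0.0707  1.6405] 245.9375
[ 0.6164 -0.0703  1.629 ] 240.4375
[ 0.6161 -0.0705  1.6363] 242.1875
[ 0.6166 -0.0703  1.6296] 239.0
brass proj [[394.58058001 280.35171334]] seen [395.55555556 280.27777778]
spool [[ 0.40583485 -0.0301016   0.04      ]]
tin [[0.74674419 0.0282697  0.045     ]]
[[ 0.74976124 -0.16112565  0.09      ]]
[[ 0.53916652 -0.2124484   0.09      ]]
[[ 0.39063391 -0.17284451  0.09      ]]
```

View pics/fit.png

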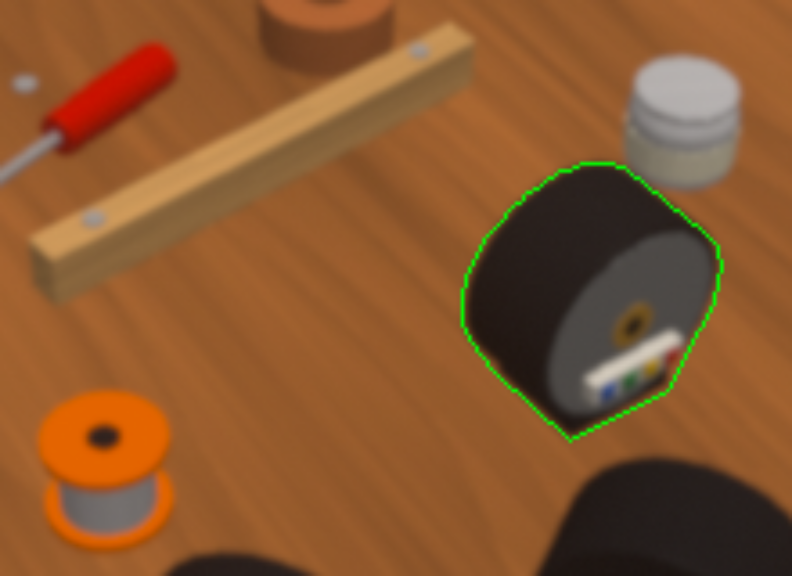

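The crop confirms the choice. The target's grey face looks towards −y, its plain face looks at the rail, and the fitted outline matches in both views. The can is at (0.6165, −0.070) with yaw about 1.635. Its expected resting centre after the fall is (0.612, 0.007), about 58 mm from touching the rail. First I'll turn the tool so that its x axis points along the push direction.

Emit:
{"op": "play_rows", "data": {"deltas": [{"wz": 0.104, "claw": 0.02}, {"wz": 0.104, "claw": 0.02}, {"wz": 0.104, "claw": 0.02}, {"wz": 0.104, "claw": 0.02}, {"wz": 0.104, "claw": 0.02}, {"wz": 0.104, "claw": 0.02}, {"wz": 0.104, "claw": 0.02}, {"wz": 0.104, "claw": 0.02}, {"wz": 0.104, "claw": 0.02}, {"wz": 0.104, "claw": 0.02}]}}

```text
schema error: expected keys claw, tx, ty, tz, wx, wy, wz
```

Emit:
{"op": "play_rows", "data": {"deltas": [{"tx": 0, "ty": 0, "tz": 0, "wx": 0, "wy": 0, "wz": 0.104, "claw": 0.02}, {"tx": 0, "ty": 0, "tz": 0, "wx": 0, "wy": 0, "wz": 0.104, "claw": 0.02}, {"tx": 0, "ty": 0, "tz": 0, "wx": 0, "wy": 0, "wz": 0.104, "claw": 0.02}, {"tx": 0, "ty": 0, "tz": 0, "wx": 0, "wy": 0, "wz": 0.104, "claw": 0.02}, {"tx": 0, "ty": 0, "tz": 0, "wx": 0, "wy": 0, "wz": 0.104, "claw": 0.02}, {"tx": 0, "ty": 0, "tz": 0, "wx": 0, "wy": 0, "wz": 0.104, "claw": 0.02}, {"tx": 0, "ty": 0, "tz": 0, "wx": 0, "wy": 0, "wz": 0.104, "claw": 0.02}, {"tx": 0, "ty": 0, "tz": 0, "wx": 0, "wy": 0, "wz": 0.104, "claw": 0.02}, {"tx": 0, "ty": 0, "tz": 0, "wx": 0, "wy": 0, "wz": 0.104, "claw": 0.02}, {"tx": 0, "ty": 0, "tz": 0, "wx": 0, "wy": 0, "wz": 0.104, "claw": 0.02}]}}

```text
time_s: 1.15
position: [0.2906, 0.5811, 0.2463]
orientation: [0.685, 0.729, -0.0, 0.0]
ft_force: [-0.0, 0.4, -0.3]
opening: 0.226
```

```bash
cat >> h.py <<'E'
from scipy.spatial.transform import Rotation as Ro
def todo(target):
    s=state(); R=Ro.from_quat(s['orientation']).as_matrix()
    print('t',s['time_s'],'p',s['position'].round(4),'x',R[:,0].round(3),'y',R[:,1].round(3),'z',R[:,2].round(3),'q',np.round(s['q'],2),'F',s['ft_force'].round(2))
    print('tool delta',(R.T@(np.array(target)-s['position'])).round(4))
E
python3 -c "
from h import *
todo([.6212,-.144,.246])"
```

```text
t 1.15 p [0.2906 0.5811 0.2463] x [-0.063  0.998 -0.001] y [ 0.998  0.063 -0.   ] z [-0.    -0.001 -1.   ] q [-1.34  0.54  0.23  1.55 -0.14  1.07 -1.01] F [-0.03  0.37 -0.29]
tool delta [-7.445e-01  2.844e-01  7.000e-04]
```

Emit:
{"op": "play_rows", "data": {"deltas": [{"tx": -0.037, "ty": 0.014, "tz": 0, "wx": 0, "wy": 0, "wz": 0, "claw": 0.02}, {"tx": -0.037, "ty": 0.014, "tz": 0, "wx": 0, "wy": 0, "wz": 0, "claw": 0.02}, {"tx": -0.037, "ty": 0.014, "tz": 0, "wx": 0, "wy": 0, "wz": 0, "claw": 0.02}, {"tx": -0.037, "ty": 0.014, "tz": 0, "wx": 0, "wy": 0, "wz": 0, "claw": 0.02}, {"tx": -0.037, "ty": 0.014, "tz": 0, "wx": 0, "wy": 0, "wz": 0, "claw": 0.02}, {"tx": -0.037, "ty": 0.014, "tz": 0, "wx": 0, "wy": 0, "wz": 0, "claw": 0.02}, {"tx": -0.037, "ty": 0.014, "tz": 0, "wx": 0, "wy": 0, "wz": 0, "claw": 0.02}, {"tx": -0.037, "ty": 0.014, "tz": 0, "wx": 0, "wy": 0, "wz": 0, "claw": 0.02}, {"tx": -0.037, "ty": 0.014, "tz": 0, "wx": 0, "wy": 0, "wz": 0, "claw": 0.02}, {"tx": -0.037, "ty": 0.014, "tz": 0, "wx": 0, "wy": 0, "wz": 0, "claw": 0.02}]}}

```text
time_s: 2.15
position: [0.4556, 0.22, 0.2467]
orientation: [0.683, 0.73, 0.0, -0.0]
ft_force: [1.5, 0.2, 0.1]
opening: 0.229
```

Emit:
{"op": "play_rows", "data": {"deltas": [{"tx": -0.037, "ty": 0.014, "tz": 0, "wx": 0, "wy": 0, "wz": 0, "claw": 0.02}, {"tx": -0.037, "ty": 0.014, "tz": 0, "wx": 0, "wy": 0, "wz": 0, "claw": 0.02}, {"tx": -0.037, "ty": 0.014, "tz": 0, "wx": 0, "wy": 0, "wz": 0, "claw": 0.02}, {"tx": -0.037, "ty": 0.014, "tz": 0, "wx": 0, "wy": 0, "wz": 0, "claw": 0.02}, {"tx": -0.037, "ty": 0.014, "tz": 0, "wx": 0, "wy": 0, "wz": 0, "claw": 0.02}, {"tx": -0.037, "ty": 0.014, "tz": 0, "wx": 0, "wy": 0, "wz": 0, "claw": 0.02}, {"tx": -0.037, "ty": 0.014, "tz": 0, "wx": 0, "wy": 0, "wz": 0, "claw": 0.02}, {"tx": -0.037, "ty": 0.014, "tz": 0, "wx": 0, "wy": 0, "wz": 0, "claw": 0.02}, {"tx": -0.037, "ty": 0.014, "tz": 0, "wx": 0, "wy": 0, "wz": 0, "claw": 0.02}, {"tx": 0, "ty": 0, "tz": 0, "wx": 0, "wy": 0, "wz": 0, "claw": 0.02}]}}

```text
time_s: 3.15
position: [0.6038, -0.109, 0.2468]
orientation: [0.686, 0.728, -0.001, 0.002]
ft_force: [0.8, 0.2, 0.1]
opening: 0.229
```

```bash
python3 -c "
from h import *
todo([.6212,-.144,.087]); save('top','top1')"
```

```text
t 3.15 p [ 0.6038 -0.109   0.2468] x [-0.06   0.998 -0.004] y [0.998 0.06  0.001] z [ 0.001 -0.004 -1.   ] q [-0.22  0.5   0.46  1.66 -0.25  1.03  0.37] F [0.76 0.17 0.07]
tool delta [-0.0353  0.0152  0.1599]
```

View pics/top1.png

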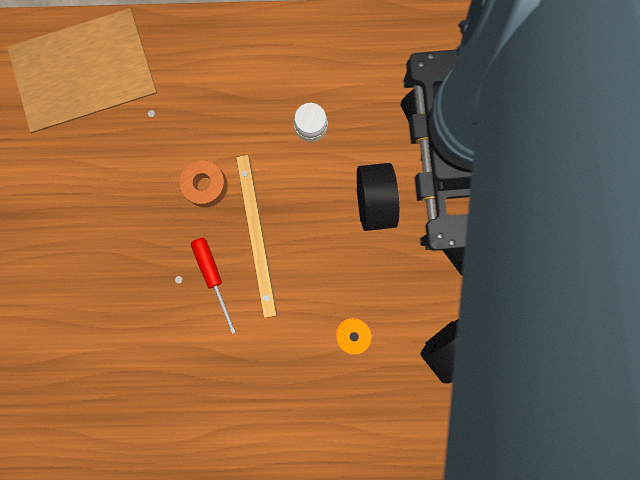

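The scene is unchanged and the gripper is just behind the transformer at (377,197). Next I'll back off, then descend behind the grey face.

Emit:
{"op": "play_rows", "data": {"deltas": [{"tx": -0.018, "ty": 0.008, "tz": 0, "wx": 0, "wy": 0, "wz": 0, "claw": 0.02}, {"tx": -0.017, "ty": 0.007, "tz": 0, "wx": 0, "wy": 0, "wz": 0, "claw": 0.02}, {"tx": 0, "ty": 0, "tz": 0.025, "wx": 0, "wy": 0, "wz": 0, "claw": 0.02}, {"tx": 0, "ty": 0, "tz": 0.025, "wx": 0, "wy": 0, "wz": 0, "claw": 0.02}, {"tx": 0, "ty": 0, "tz": 0.025, "wx": 0, "wy": 0, "wz": 0, "claw": 0.02}, {"tx": 0, "ty": 0, "tz": 0.025, "wx": 0, "wy": 0, "wz": 0, "claw": 0.02}, {"tx": 0, "ty": 0, "tz": 0.025, "wx": 0, "wy": 0, "wz": 0, "claw": 0.02}, {"tx": 0, "ty": 0, "tz": 0.02, "wx": 0, "wy": 0, "wz": 0, "claw": 0.02}, {"tx": 0, "ty": 0, "tz": 0.015, "wx": 0, "wy": 0, "wz": 0, "claw": 0.02}, {"tx": 0, "ty": 0, "tz": 0, "wx": 0, "wy": 0, "wz": 0, "claw": 0.02}]}}

```text
time_s: 4.2
position: [0.6191, -0.1346, 0.0847]
orientation: [0.683, 0.731, -0.001, -0.002]
ft_force: [1.3, 0.1, 0.3]
opening: 0.226
```

```bash
python3 -c "
from h import *
todo([.618,-.105,.087]); save('side','side1',(220,540,160,400),2.4)"
```

```text
t 4.2 p [ 0.6191 -0.1346  0.0847] x [-0.068  0.998  0.002] y [ 0.998  0.068 -0.004] z [-0.004  0.001 -1.   ] q [-0.11  0.74  0.37  1.7  -0.36  0.77  0.5 ] F [1.31 0.11 0.34]
tool delta [ 0.0296  0.0009 -0.0023]
```

View pics/side1.png

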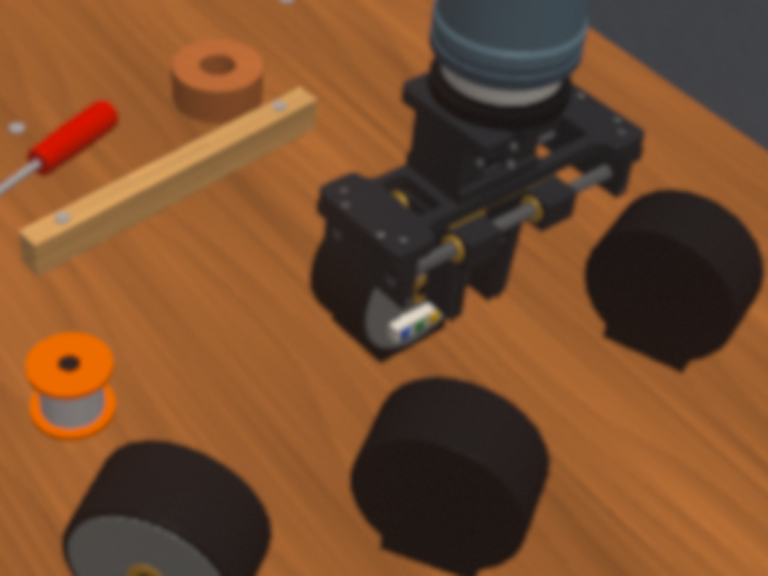

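Emit:
{"op": "play_rows", "data": {"deltas": [{"tx": 0.005, "ty": 0, "tz": 0, "wx": 0, "wy": 0, "wz": 0, "claw": 0.02}, {"tx": 0.005, "ty": 0, "tz": 0, "wx": 0, "wy": 0, "wz": 0, "claw": 0.02}, {"tx": 0.005, "ty": 0, "tz": 0, "wx": 0, "wy": 0, "wz": 0, "claw": 0.02}, {"tx": 0.005, "ty": 0, "tz": 0, "wx": 0, "wy": 0, "wz": 0, "claw": 0.02}, {"tx": 0.005, "ty": 0, "tz": 0, "wx": 0, "wy": 0, "wz": 0, "claw": 0.02}, {"tx": 0.005, "ty": 0, "tz": 0, "wx": 0, "wy": 0, "wz": 0, "claw": 0.02}, {"tx": 0.005, "ty": 0, "tz": 0, "wx": 0, "wy": 0, "wz": 0, "claw": 0.02}, {"tx": 0.005, "ty": 0, "tz": 0, "wx": 0, "wy": 0, "wz": 0, "claw": 0.02}, {"tx": 0.005, "ty": 0, "tz": 0, "wx": 0, "wy": 0, "wz": 0, "claw": 0.02}, {"tx": 0, "ty": 0, "tz": 0, "wx": 0, "wy": 0, "wz": 0, "claw": 0.02}]}}

```text
time_s: 5.25
position: [0.6177, -0.0903, 0.0868]
orientation: [0.683, 0.731, 0.0, -0.0]
ft_force: [1.0, -2.3, 1.9]
opening: 0.229
```

```bash
python3 -c "
from h import *
todo([.618,-.068,.087]); save('top','top2',(200,520,60,300),2.4)"
```

```text
t 5.25 p [ 0.6177 -0.0903  0.0868] x [-0.068  0.998  0.001] y [0.998 0.068 0.   ] z [ 0.     0.001 -1.   ] q [-0.19  0.72  0.37  1.73 -0.36  0.76  0.43] F [ 1.04 -2.33  1.9 ]
tool delta [ 0.0222  0.0018 -0.0002]
```

View pics/top2.png

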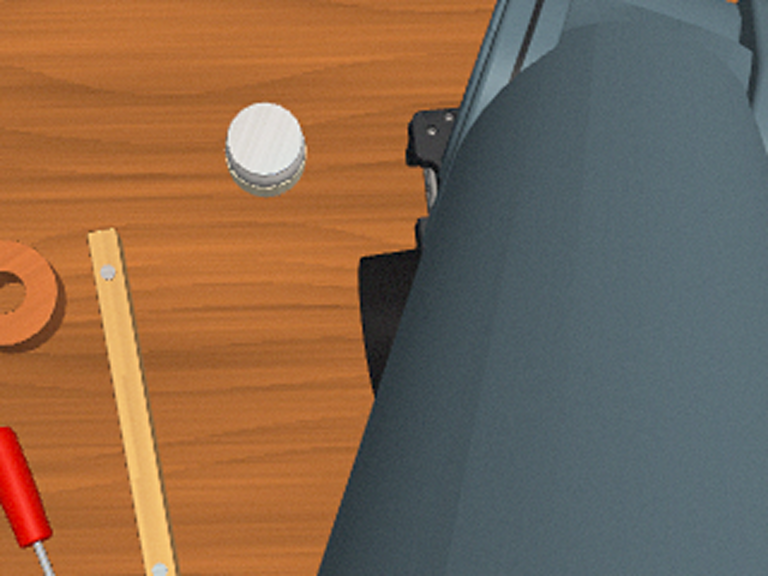

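In contact at 2.3 N, with the can starting to tip (its plain face's top edge leans towards the rail). I'll continue the push.

Emit:
{"op": "play_rows", "data": {"deltas": [{"tx": 0.004, "ty": 0, "tz": 0, "wx": 0, "wy": 0, "wz": 0, "claw": 0.02}, {"tx": 0.004, "ty": 0, "tz": 0, "wx": 0, "wy": 0, "wz": 0, "claw": 0.02}, {"tx": 0.004, "ty": 0, "tz": 0, "wx": 0, "wy": 0, "wz": 0, "claw": 0.02}, {"tx": 0.004, "ty": 0, "tz": 0, "wx": 0, "wy": 0, "wz": 0, "claw": 0.02}, {"tx": 0.004, "ty": 0, "tz": 0, "wx": 0, "wy": 0, "wz": 0, "claw": 0.02}, {"tx": 0.004, "ty": 0, "tz": 0, "wx": 0, "wy": 0, "wz": 0, "claw": 0.02}, {"tx": 0.004, "ty": 0, "tz": 0, "wx": 0, "wy": 0, "wz": 0, "claw": 0.02}, {"tx": 0, "ty": 0, "tz": 0, "wx": 0, "wy": 0, "wz": 0, "claw": 0.02}, {"tx": 0, "ty": 0, "tz": 0, "wx": 0, "wy": 0, "wz": 0, "claw": 0.02}, {"tx": 0, "ty": 0, "tz": 0, "wx": 0, "wy": 0, "wz": 0, "claw": 0.02}]}}

```text
time_s: 6.3
position: [0.6157, -0.0636, 0.0867]
orientation: [0.683, 0.73, -0.0, 0.0]
ft_force: [-0.3, 0.5, 0.2]
opening: 0.225
```

```bash
python3 -c "
from h import *
todo([.618,-.068,.087]); save('side','side3',(220,540,160,400),2.4)"
```

```text
t 6.3 p [ 0.6157 -0.0636  0.0867] x [-0.067  0.998 -0.   ] y [ 0.998  0.067 -0.   ] z [ 0. -0. -1.] q [-0.23  0.72  0.37  1.74 -0.36  0.75  0.39] F [-0.35  0.48  0.2 ]
tool delta [-0.0045  0.0021 -0.0003]
```

View pics/side3.png

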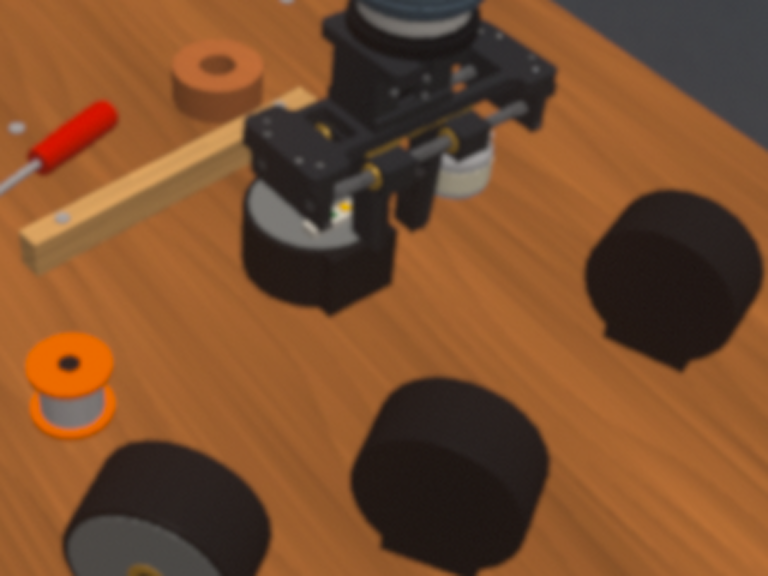

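It has fallen flat with the grey face up. The foot's lower corners show at crop (330,313) and (392,275). I'll measure those and then back off before descending.

```bash
python3 -c "
from h import *
r=ray('side',[[357.5,290.4],[383.3,274.6]],0);print(r,np.linalg.norm(r[0]-r[1]))
todo([.618,-.08,.028])"
```

```text
[[ 0.59086139 -0.04177428  0.        ]
 [ 0.64830843 -0.03301427  0.        ]] 0.05811109804295706
t 6.35 p [ 0.6157 -0.0637  0.0867] x [-0.067  0.998 -0.   ] y [ 0.998  0.067 -0.   ] z [-0. -0. -1.] q [-0.23  0.72  0.37  1.74 -0.36  0.75  0.39] F [ 0.42 -1.8  -0.57]
tool delta [-0.0164  0.0013  0.0587]
```

Emit:
{"op": "play_rows", "data": {"deltas": [{"tx": -0.014, "ty": 0, "tz": 0, "wx": 0, "wy": 0, "wz": 0, "claw": 0.02}, {"tx": -0.014, "ty": 0, "tz": 0, "wx": 0, "wy": 0, "wz": 0, "claw": 0.02}, {"tx": 0, "ty": 0, "tz": 0, "wx": 0, "wy": 0, "wz": 0, "claw": 0.02}, {"tx": 0, "ty": 0, "tz": 0, "wx": 0, "wy": 0, "wz": 0, "claw": 0.02}, {"tx": 0, "ty": 0, "tz": 0.01, "wx": 0, "wy": 0, "wz": 0, "claw": 0.02}, {"tx": 0, "ty": 0, "tz": 0.01, "wx": 0, "wy": 0, "wz": 0, "claw": 0.02}, {"tx": 0, "ty": 0, "tz": 0.01, "wx": 0, "wy": 0, "wz": 0, "claw": 0.02}, {"tx": 0, "ty": 0, "tz": 0.01, "wx": 0, "wy": 0, "wz": 0, "claw": 0.02}, {"tx": 0, "ty": 0, "tz": 0.01, "wx": 0, "wy": 0, "wz": 0, "claw": 0.02}, {"tx": 0, "ty": 0, "tz": 0.006, "wx": 0, "wy": 0, "wz": 0, "claw": 0.02}]}}

```text
time_s: 7.35
position: [0.617, -0.0911, 0.0293]
orientation: [0.683, 0.73, -0.0, -0.001]
ft_force: [-1.2, -0.8, -0.5]
opening: 0.223
```

```bash
python3 -c "
from h import *
todo([.614,-.055,.03]); save('side','side4',(220,540,160,400),2.4)"
```

```text
t 7.35 p [ 0.617  -0.0911  0.0293] x [-0.067  0.998  0.   ] y [ 0.998  0.067 -0.001] z [-0.001  0.    -1.   ] q [-0.16  0.81  0.33  1.73 -0.39  0.67  0.46] F [-1.2  -0.77 -0.53]
tool delta [ 0.0363 -0.0006 -0.0007]
```

View pics/side4.png

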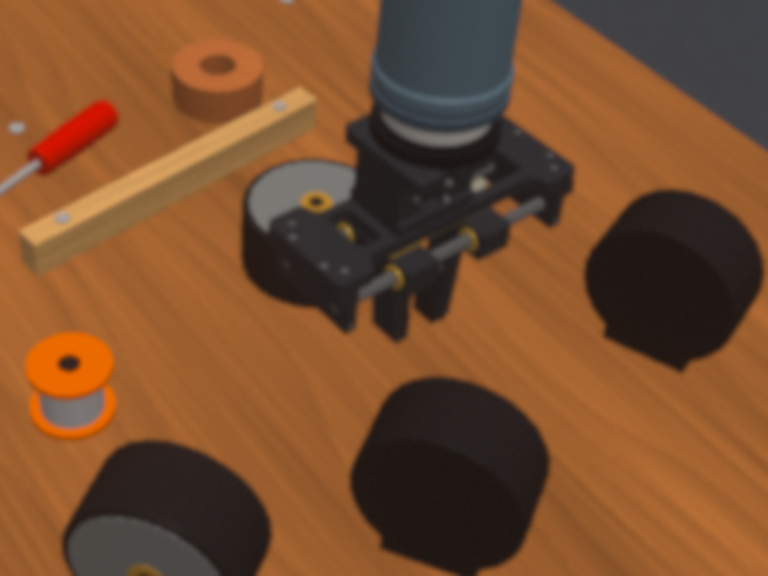

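The brass centre is visible at crop (317,201), and the foot side is free.

```bash
python3 -c "
from h import *
c=ray('side',[352.1,243.75],.051)[0];print(c)
n=np.array([-.1646,.9864]);g=(np.array([.5645,.118])-c[:2])@n-.06;print('gap',g)
d=np.array([-.067,.998]);print('travel',g/(n@d),'tcp end',c[:2]+d*(g/(n@d)-.052-.009))"
```

```text
[0.61218103 0.00935407 0.051     ]
gap 0.05501664143939693
travel 0.05526781153570207 tcp end [0.61256509 0.00363335]
```

Emit:
{"op": "play_rows", "data": {"deltas": [{"tx": 0.008, "ty": 0.001, "tz": 0, "wx": 0, "wy": 0, "wz": 0, "claw": 0.02}, {"tx": 0.008, "ty": 0.001, "tz": 0, "wx": 0, "wy": 0, "wz": 0, "claw": 0.02}, {"tx": 0.008, "ty": 0, "tz": 0, "wx": 0, "wy": 0, "wz": 0, "claw": 0.02}, {"tx": 0.005, "ty": 0, "tz": 0, "wx": 0, "wy": 0, "wz": 0, "claw": 0.02}, {"tx": 0.005, "ty": 0, "tz": 0, "wx": 0, "wy": 0, "wz": 0, "claw": 0.02}, {"tx": 0.005, "ty": 0, "tz": 0, "wx": 0, "wy": 0, "wz": 0, "claw": 0.02}, {"tx": 0.005, "ty": 0, "tz": 0, "wx": 0, "wy": 0, "wz": 0, "claw": 0.02}, {"tx": 0.005, "ty": 0, "tz": 0, "wx": 0, "wy": 0, "wz": 0, "claw": 0.02}, {"tx": 0.005, "ty": 0, "tz": 0, "wx": 0, "wy": 0, "wz": 0, "claw": 0.02}, {"tx": 0.005, "ty": 0, "tz": 0, "wx": 0, "wy": 0, "wz": 0, "claw": 0.02}]}}

```text
time_s: 8.4
position: [0.6158, -0.0327, 0.0309]
orientation: [0.683, 0.73, -0.0, 0.0]
ft_force: [1.7, -4.3, 1.7]
opening: 0.227
```

Emit:
{"op": "play_rows", "data": {"deltas": [{"tx": 0.005, "ty": 0, "tz": 0, "wx": 0, "wy": 0, "wz": 0, "claw": 0.02}, {"tx": 0.005, "ty": 0, "tz": 0, "wx": 0, "wy": 0, "wz": 0, "claw": 0.02}, {"tx": 0.005, "ty": 0, "tz": 0, "wx": 0, "wy": 0, "wz": 0, "claw": 0.02}, {"tx": 0.005, "ty": 0, "tz": 0, "wx": 0, "wy": 0, "wz": 0, "claw": 0.02}, {"tx": 0.003, "ty": 0, "tz": 0, "wx": 0, "wy": 0, "wz": 0, "claw": 0.02}, {"tx": 0, "ty": 0, "tz": 0, "wx": 0, "wy": 0, "wz": 0, "claw": 0.02}, {"tx": 0, "ty": 0, "tz": 0, "wx": 0, "wy": 0, "wz": 0, "claw": 0.02}, {"tx": 0, "ty": 0, "tz": 0, "wx": 0, "wy": 0, "wz": 0, "claw": 0.02}, {"tx": 0, "ty": 0, "tz": 0, "wx": 0, "wy": 0, "wz": 0, "claw": 0.02}, {"tx": 0, "ty": 0, "tz": 0, "wx": 0, "wy": 0, "wz": 0, "claw": 0.02}]}}

```text
time_s: 9.4
position: [0.6136, -0.0085, 0.0304]
orientation: [0.683, 0.731, 0.0, -0.001]
ft_force: [0.4, 0.1, -0.4]
opening: 0.225
```

```bash
python3 -c "
from h import *
todo([.6126,.0036,.03]); save('side','side5',(220,540,160,400),2.4); save('top','top5',(200,520,60,300),2.4)"
```

```text
t 9.4 p [ 0.6136 -0.0085  0.0304] x [-0.067  0.998  0.001] y [ 0.998  0.067 -0.001] z [-0.001  0.001 -1.   ] q [-0.3   0.8   0.34  1.76 -0.4   0.65  0.34] F [ 0.4   0.09 -0.4 ]
tool delta [ 0.0121 -0.0002  0.0004]
```

View pics/side5.png

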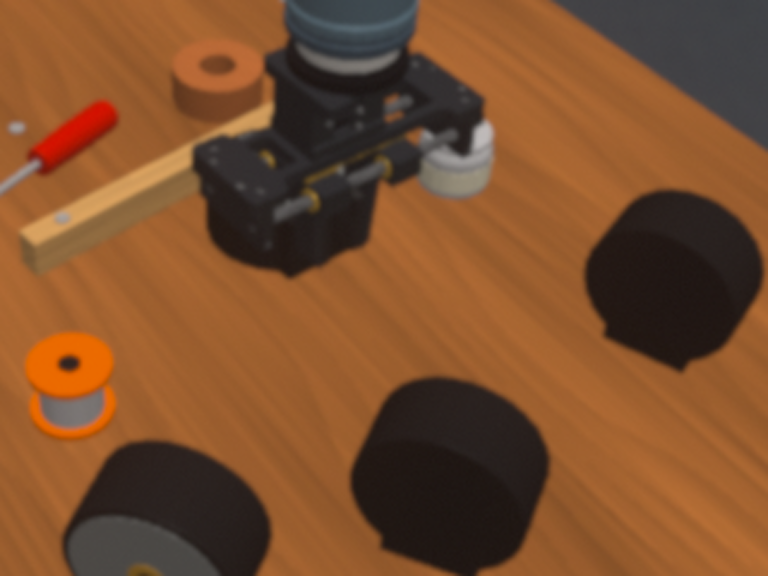

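View pics/top5.png

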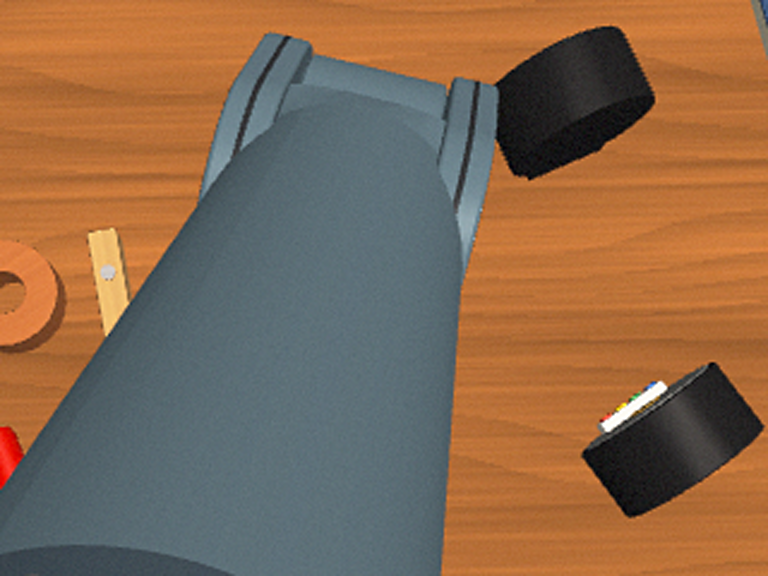

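The push is going well and the can moves with the fingers. By estimate about 12 mm remains, so I'll advance slowly and watch the force.

Emit:
{"op": "play_rows", "data": {"deltas": [{"tx": 0.002, "ty": 0, "tz": 0, "wx": 0, "wy": 0, "wz": 0, "claw": 0.02}, {"tx": 0.002, "ty": 0, "tz": 0, "wx": 0, "wy": 0, "wz": 0, "claw": 0.02}, {"tx": 0.002, "ty": 0, "tz": 0, "wx": 0, "wy": 0, "wz": 0, "claw": 0.02}, {"tx": 0.001, "ty": 0, "tz": 0, "wx": 0, "wy": 0, "wz": 0, "claw": 0.02}, {"tx": 0.001, "ty": 0, "tz": 0, "wx": 0, "wy": 0, "wz": 0, "claw": 0.02}, {"tx": 0.001, "ty": 0, "tz": 0, "wx": 0, "wy": 0, "wz": 0, "claw": 0.02}, {"tx": 0.001, "ty": 0, "tz": 0, "wx": 0, "wy": 0, "wz": 0, "claw": 0.02}, {"tx": 0.001, "ty": 0, "tz": 0, "wx": 0, "wy": 0, "wz": 0, "claw": 0.02}, {"tx": 0.001, "ty": 0, "tz": 0, "wx": 0, "wy": 0, "wz": 0, "claw": 0.02}, {"tx": 0.001, "ty": 0, "tz": 0, "wx": 0, "wy": 0, "wz": 0, "claw": 0.02}]}}

```text
time_s: 10.5
position: [0.6132, 0.0037, 0.0307]
orientation: [0.683, 0.73, 0.0, 0.0]
ft_force: [-0.5, -2.2, -2.2]
opening: 0.231
```

Emit:
{"op": "play_rows", "data": {"deltas": [{"tx": 0.001, "ty": 0, "tz": 0, "wx": 0, "wy": 0, "wz": 0, "claw": 0.02}, {"tx": 0, "ty": 0, "tz": 0, "wx": 0, "wy": 0, "wz": 0, "claw": 0.02}, {"tx": 0.001, "ty": 0, "tz": 0, "wx": 0, "wy": 0, "wz": 0, "claw": 0.02}, {"tx": 0, "ty": 0, "tz": 0, "wx": 0, "wy": 0, "wz": 0, "claw": 0.02}, {"tx": 0, "ty": 0, "tz": 0, "wx": 0, "wy": 0, "wz": 0, "claw": 0.02}, {"tx": 0, "ty": 0, "tz": 0, "wx": 0, "wy": 0, "wz": 0, "claw": 0.02}, {"tx": 0, "ty": 0, "tz": 0, "wx": 0, "wy": 0, "wz": 0, "claw": 0.02}, {"tx": 0, "ty": 0, "tz": 0, "wx": 0, "wy": 0, "wz": 0, "claw": 0.02}, {"tx": 0, "ty": 0, "tz": 0, "wx": 0, "wy": 0, "wz": 0, "claw": 0.02}, {"tx": 0, "ty": 0, "tz": 0, "wx": 0, "wy": 0, "wz": 0, "claw": 0.02}]}}

```text
time_s: 11.5
position: [0.6131, 0.0049, 0.0308]
orientation: [0.683, 0.73, -0.0, 0.0]
ft_force: [0.4, -5.1, -1.4]
opening: 0.225
```

```bash
python3 -c "
from h import *
todo([.6126,.0036,.03]); save('wrist','w6'); save('side','side6',(220,420,160,310),4)"
```

```text
t 11.5 p [0.6131 0.0049 0.0308] x [-0.067  0.998 -0.001] y [0.998 0.067 0.   ] z [ 0.    -0.001 -1.   ] q [-0.32  0.8   0.34  1.76 -0.41  0.65  0.32] F [ 0.38 -5.13 -1.42]
tool delta [-0.0013 -0.0006  0.0008]
```

View pics/w6.png

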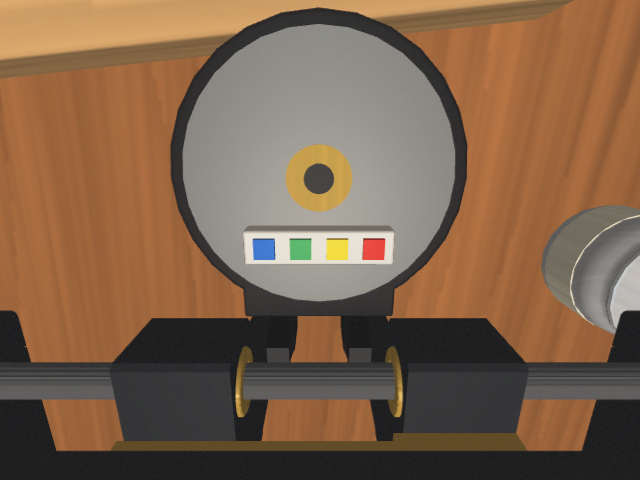

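View pics/side6.png

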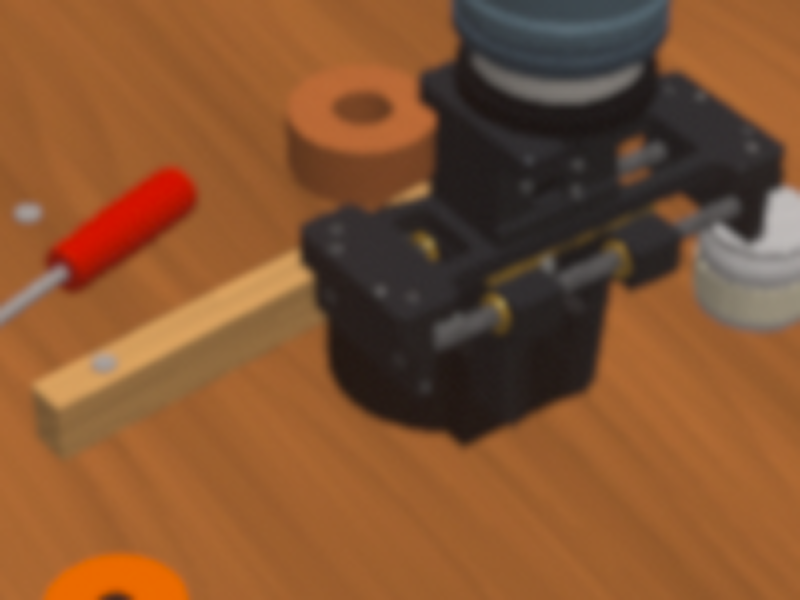

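The can is against, or nearly against, the rail (the wrist view shows its rim overlapping the rail edge, which is ambiguous because of height). I'll press on in small steps to see whether the force climbs past the sliding force.

Emit:
{"op": "play_rows", "data": {"deltas": [{"tx": 0.001, "ty": 0, "tz": 0, "wx": 0, "wy": 0, "wz": 0, "claw": 0.02}, {"tx": 0, "ty": 0, "tz": 0, "wx": 0, "wy": 0, "wz": 0, "claw": 0.02}, {"tx": 0.001, "ty": 0, "tz": 0, "wx": 0, "wy": 0, "wz": 0, "claw": 0.02}, {"tx": 0, "ty": 0, "tz": 0, "wx": 0, "wy": 0, "wz": 0, "claw": 0.02}, {"tx": 0, "ty": 0, "tz": 0, "wx": 0, "wy": 0, "wz": 0, "claw": 0.02}, {"tx": 0, "ty": 0, "tz": 0, "wx": 0, "wy": 0, "wz": 0, "claw": 0.02}, {"tx": 0, "ty": 0, "tz": 0, "wx": 0, "wy": 0, "wz": 0, "claw": 0.02}, {"tx": 0, "ty": 0, "tz": 0, "wx": 0, "wy": 0, "wz": 0, "claw": 0.02}, {"tx": 0, "ty": 0, "tz": 0, "wx": 0, "wy": 0, "wz": 0, "claw": 0.02}, {"tx": 0, "ty": 0, "tz": 0, "wx": 0, "wy": 0, "wz": 0, "claw": 0.02}]}}

```text
time_s: 12.6
position: [0.6131, 0.005, 0.0309]
orientation: [0.684, 0.73, -0.001, 0.001]
ft_force: [-0.2, -8.5, -0.7]
opening: 0.224
```

The TCP stalled at y = 0.005 while the force rose from 5.1 to 8.5 N. One more confirmation step.

Emit:
{"op": "play_rows", "data": {"deltas": [{"tx": 0.001, "ty": 0, "tz": 0, "wx": 0, "wy": 0, "wz": 0, "claw": 0.02}, {"tx": 0, "ty": 0, "tz": 0, "wx": 0, "wy": 0, "wz": 0, "claw": 0.02}, {"tx": 0.001, "ty": 0, "tz": 0, "wx": 0, "wy": 0, "wz": 0, "claw": 0.02}, {"tx": 0, "ty": 0, "tz": 0, "wx": 0, "wy": 0, "wz": 0, "claw": 0.02}, {"tx": 0.001, "ty": 0, "tz": 0, "wx": 0, "wy": 0, "wz": 0, "claw": 0.02}, {"tx": 0, "ty": 0, "tz": 0, "wx": 0, "wy": 0, "wz": 0, "claw": 0.02}, {"tx": 0, "ty": 0, "tz": 0, "wx": 0, "wy": 0, "wz": 0, "claw": 0.02}, {"tx": 0, "ty": 0, "tz": 0, "wx": 0, "wy": 0, "wz": 0, "claw": 0.02}, {"tx": 0, "ty": 0, "tz": 0, "wx": 0, "wy": 0, "wz": 0, "claw": 0.02}, {"tx": 0, "ty": 0, "tz": 0, "wx": 0, "wy": 0, "wz": 0, "claw": 0.02}]}}

```text
time_s: 13.6
position: [0.6129, 0.005, 0.0312]
orientation: [0.684, 0.729, -0.002, 0.002]
ft_force: [0.6, -14.5, -0.8]
opening: 0.222
```

The can is firmly against the rail: 14.5 N with no advance. I'll back off along the push line, then rise.

Emit:
{"op": "play_rows", "data": {"deltas": [{"tx": -0.004, "ty": 0, "tz": 0, "wx": 0, "wy": 0, "wz": 0, "claw": 0.02}, {"tx": -0.006, "ty": 0, "tz": 0, "wx": 0, "wy": 0, "wz": 0, "claw": 0.02}, {"tx": -0.01, "ty": 0, "tz": 0, "wx": 0, "wy": 0, "wz": 0, "claw": 0.02}, {"tx": -0.01, "ty": 0, "tz": 0, "wx": 0, "wy": 0, "wz": 0, "claw": 0.02}, {"tx": -0.01, "ty": 0, "tz": 0, "wx": 0, "wy": 0, "wz": 0, "claw": 0.02}, {"tx": -0.01, "ty": 0, "tz": 0, "wx": 0, "wy": 0, "wz": 0, "claw": 0.02}, {"tx": 0, "ty": 0, "tz": -0.02, "wx": 0, "wy": 0, "wz": 0, "claw": 0.02}, {"tx": 0, "ty": 0, "tz": -0.03, "wx": 0, "wy": 0, "wz": 0, "claw": 0.02}, {"tx": 0, "ty": 0, "tz": -0.04, "wx": 0, "wy": 0, "wz": 0, "claw": 0.02}, {"tx": 0, "ty": 0, "tz": -0.04, "wx": 0, "wy": 0, "wz": 0, "claw": 0.02}]}}

```text
time_s: 14.6
position: [0.6157, -0.0399, 0.1618]
orientation: [0.683, 0.73, -0.0, -0.0]
ft_force: [0.8, -0.2, 0.5]
opening: 0.227
```

Emit:
{"op": "play_rows", "data": {"deltas": [{"tx": -0.03, "ty": 0, "tz": -0.03, "wx": 0, "wy": 0, "wz": 0, "claw": 0.02}, {"tx": -0.03, "ty": 0, "tz": -0.03, "wx": 0, "wy": 0, "wz": 0, "claw": 0.02}, {"tx": -0.03, "ty": 0, "tz": -0.01, "wx": 0, "wy": 0, "wz": 0, "claw": 0.02}, {"tx": -0.03, "ty": 0, "tz": 0, "wx": 0, "wy": 0, "wz": 0, "claw": 0.02}, {"tx": -0.03, "ty": 0, "tz": 0, "wx": 0, "wy": 0, "wz": 0, "claw": 0.02}, {"tx": -0.03, "ty": 0, "tz": 0, "wx": 0, "wy": 0, "wz": 0, "claw": 0.02}, {"tx": -0.03, "ty": 0, "tz": 0, "wx": 0, "wy": 0, "wz": 0, "claw": 0.02}, {"tx": 0, "ty": 0, "tz": 0, "wx": 0, "wy": 0, "wz": 0, "claw": 0.02}, {"tx": 0, "ty": 0, "tz": 0, "wx": 0, "wy": 0, "wz": 0, "claw": 0.02}, {"tx": 0, "ty": 0, "tz": 0, "wx": 0, "wy": 0, "wz": 0, "claw": 0.02}]}}

```text
time_s: 15.6
position: [0.6303, -0.2474, 0.2305]
orientation: [0.683, 0.731, 0.0, -0.0]
ft_force: [-0.1, 0.6, 0.1]
opening: 0.224
```

```bash
python3 -c "
from h import *
todo([.6126,.0036,.03]); save('top','top7',(180,440,80,340),2.3); save('side','side7',(200,460,160,340),3)"
```

```text
t 15.6 p [ 0.6303 -0.2474  0.2305] x [-0.068  0.998  0.001] y [0.998 0.068 0.   ] z [-0.     0.001 -1.   ] q [ 0.01  0.64  0.47  1.49 -0.31  1.08  0.61] F [-0.1   0.56  0.15]
tool delta [ 0.2514 -0.0005  0.2009]
```

View pics/top7.png

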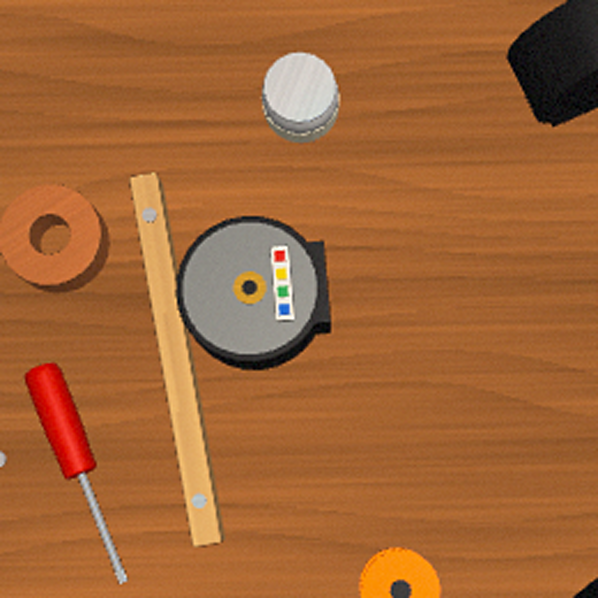

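View pics/side7.png

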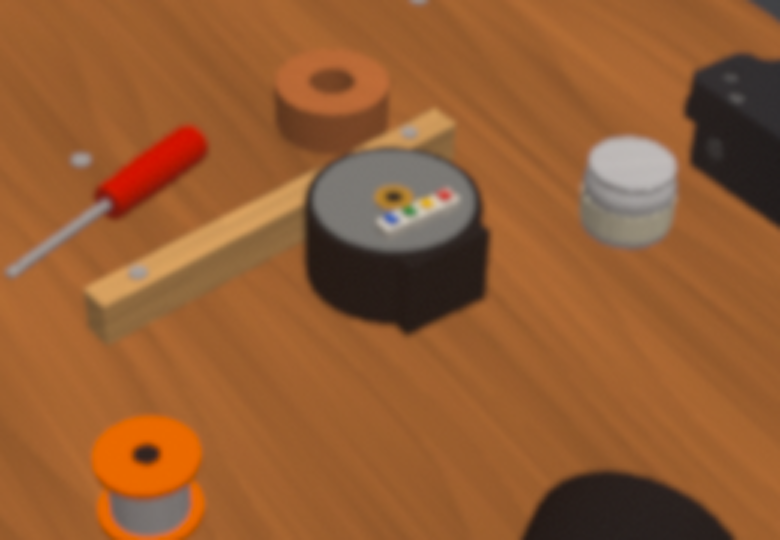

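```bash
python3 -c "
from h import *
n=np.array([-.1646,.9864])
for k,u in(('top',np.array([249,288])/2.3+[180,80]),('side',np.array([394,196])/3+[200,160])):
    c=ray(k,u,.051)[0]; print(k,c,'own x of can',(c[:2]-[.5645,.118])@n)
for k in('top','side'):
    a=cv2.imread(f'pics/{k}0.png').astype(int);b=cv2.imread(f'pics/full_{k}7.png').astype(int);d=abs(a-b).max(2)
    bx={'top':dict(spool=(330,375,315,358),tin=(290,332,98,145),core=(175,230,155,210),driver=(185,240,232,338)),'side':dict(spool=(225,275,295,345),tin=(390,430,203,243),core=(285,332,172,203),driver=(200,272,198,252))}[k]
    for m,(x0,x1,y0,y1) in bx.items(): print(k,m,(d[y0:y1,x0:x1]>40).sum())
"
```

```text
top [0.60636864 0.06493929 0.051     ] own x of can -0.05923066025079503
side [0.60935105 0.06675903 0.051     ] own x of can -0.05792657620101583
top spool 0
top tin 0
top core 0
top driver 0
side spool 0
side tin 54
side core 0
side driver 0
```

```bash
python3 -c "
from h import *
print(ticket.hand_in())"
```

```text
the job is handed in; nothing more can be done
None
```

The transformer farthest to the robot's left now lies flat with its grey face up and its rim against the rail, and I handed the job in at about 15.6 s. I pushed it over at the top of the grey face with about 2 N, then slid it about 55 mm by its foot without gripping or lifting it.

- **Rail contact:** at the rail the fingers stalled while the force rose from 5 to 14.5 N. After I backed off, the can's centre measured −59 mm (top view) and −58 mm (side view) along the rail's own x. The contact value is −60 mm, so both agree within the calibration error.
- **Bystanders:** before and after pictures show no change at the spool, tin, copper ring or screwdriver, except 54 changed pixels in the tin's side-view box. I put those down to the transformer, which stood partly in that box at the start. The tin shows no change in the top view.
- **At hand-in:** the arm was clear of everything and the wrist force read about zero.

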